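# Roll a bar into the V-rest

### The arm

A 6-joint arm with a two-finger parallel gripper is mounted at the origin on the work surface. World frame = base frame: x ahead of the robot, y to its left, z up, the work surface at z = 0. Lengths are in m, angles in rad, forces in N, time in s.
With the tool pointing down it reaches from about 0.325 to 0.775 m from the base axis. Payload 5.5 kg.
Tool frame: the origin (TCP) lies between the finger pads; the fingertips stand 25 mm ahead of it and the grasp point (between the pads) lies 6 mm ahead of it (ctrl.tcp_to_tips is the distance from the TCP to the fingertips, in m); z points along the fingers, y is the line along which they close (so a half turn about z gives the same grasp; the last joint's range is limited). The gripper opens to 85 mm and grips with 20 to 120 N. Pads are 22 mm wide; open, the fingers measure 114 mm over their backs; the gripper's body (76 mm by 85 mm) begins 54 mm behind the grasp point. The pads swing forward as they close: fully open they stand 13 mm farther back than shut.
Start: joints at [1.182, 0.091, 1.231, -0, 1.82, -0.057], TCP at [0.195, 0.567, 0.256] pointing down, gripper open.
Joint ranges: [-2.87, 2.87], [-0.86, 2.18], [0.17, 2.46], [-1.51, 4.65], [0.06, 2.69], [-2.65, 2.65]. Speed limits (rad/s): [2.57, 2.57, 3.01, 3.14, 3.14, 3.14].

### API

Orientations are given as a 3x3 rotation matrix whose columns are the frame's x, y, z axes.
In Python, from plant import ctrl gives the robot as it stands. The module is installed in compiled form; this text tells all that it offers.
- The arm moves only by the shell command python3 -m handwheel 'ROWS' [OPENING]. ROWS is JSON, a list of rows, each an object of numbers: "tx", "ty", "tz": the shift along the tool's x, y, z as a fraction of full scale; "wx", "wy", "wz": the turn, a rotation vector about the tool's x, y, z as a fraction of full scale. In form: [{"tx": .., "ty": .., "tz": .., "wx": .., "wy": .., "wz": ..}, ...]. A call has exactly 10 rows; each row shifts and turns the commanded pose from where the row before left it, along the tool's axes as they then stand; what a row does not reach is not made up. Full scale, the value 1, is 0.3 m for a shift and 60 degrees for a turn. A row lasts 1/12 s, in which the tool goes at most 41.7 mm and 7.16 degrees, less where a joint would pass 70% of its speed; a pose out of reach is approached as far as the arm can. A call with a number of a shift or a turn outside -1 to 1 is refused whole. A call with a gripper value outside its range is refused whole. OPENING is the opening in per cent of the stroke, from 0 (shut) to 100 (fully open), set as the call begins (- or left out, the last holds). The fingers move at their own pace and stop on an object; the grip force is fixed at half the most. Time passes only in rows, so rows that do not move let the fingers close, or fill a call up. It gives the time, the measured TCP pose, the force, the opening and the grip force at its end, in the units of the state.
- ctrl.read_state(): the state, without advancing time (a new reading comes with each control period).
- ctrl.camera(name): name is "scene" or "top" or "wrist"; returns the picture (480x640x3 uint8, red, green, blue); there is no depth.
- ctrl.camera_info(name): a dict with "fx", "fy", "cx", "cy" (pixels), "position" and "attitude" of the camera in the world; the wrist camera has in their place "mount" (4x4, takes a point from camera to tool coordinates, whose origin is the TCP and whose axes are the flange's). Camera axes: x right, y down, z forward; pixel columns grow to the right and rows downward; lengths in m; the calibration is good to about 2 mm. A picture is of the moment at which its call begins: read the wrist's pose just before it. camera_info takes no time and is no camera call.
- ctrl.job_done(): hands the job in; it is judged then, once.
The state is a dict: "t": time; "q": joint angles; "joint_velocities": joint speeds; "tau": joint torques, N m; "tool_pos": TCP position; "ee_rot": TCP orientation; "ft_force": force on the tool from outside, world axes, zero at the start; "ft_torque": the same for the moment, N m; "finger_gap": finger opening in m; "gripper_force": force on a finger pad.
Only numpy, scipy, OpenCV 4.12 (cv2) and the standard library are available. Lean on these libraries where they do the work, as an engineer would, in place of code of your own. Each camera call takes 0.05 s, during which the arm holds its last target. There are 200 camera calls.

### The job

Using only the fingertips or the outside of the fingers, roll the lying aluminium bar by its side along the bench, up the wooden V-rest's ramp and into its groove, then push it endwise along the groove until it butts against the steel stop plate, and leave it there. Do not grip the bar or lift it off what it rolls on, and leave the other things on the bench undisturbed.

Things in the scene. Friction and masses are not known exactly. Their poses are not given: they have to be found in the camera images.
- bar: Solid aluminium round bar lying on the bench, diameter 40 mm, length 120 mm, about 0.4 kg, rolls freely; smooth, friction about 0.45. Origin at its centre; x is the bar's axis, y and z turn with it as it rolls. It lies on the ramp side of the rest, parallel to the groove within about 12 degrees, its +x end 15 to 45 mm short of the stop plate's plane, so that it can roll in past the plate.
- rest: Hardwood V-rest fixed to the bench, 130 mm long (x = -65 to +65 mm). Origin on the bench surface under the groove's bottom line; x runs along the groove to the stop plate, y is the way the bar is rolled in, z up. The groove is 1.5 mm above the bench at y = 0, both sides rise at 25 degrees. The seated bar has its centre at y = 0, 23.6 mm high, and at x = +5 mm when against the stop.
- rest_lip (a point): Middle of the V-rest's near lip, between ramp and groove, 8 mm above the bench (rest y = -14 mm). The ramp rises to it from the bench at rest y = -76 mm.
- rest_back (a point): Middle of the V-rest's far lip, 13.6 mm above the bench (rest y = +26 mm); a flat back, 13.6 mm high, runs on to rest y = +44 mm.
- rest_stop (a point): Centre of the face of the steel stop plate that closes the groove's +x end, 19 mm above the bench (rest x = +65, y = +14 mm). The plate is 6 mm thick, 38 mm high and 56 mm wide (rest y = -14 to +42 mm). The groove's other end is open.
- stub: Bystander: upright brass stub, diameter 28 mm, 55 mm high, standing loose beyond the bar's +x end. Origin at the centre of its underside.
- hammer: Bystander: hammer lying on the bench to the left and near the robot, about 240 mm long, along its own x axis. Origin on the bench under its middle.
- bowl: Bystander: dark iron pitch bowl on a black ring, diameter 164 mm, about 100 mm high, at the far left. Origin at the centre of its underside.
- punches: Bystander: dark wooden block 70 x 110 x 35 mm with eight steel punches standing in it, up to 85 mm high, at the far right. Origin at the centre of its underside.
Things that resemble listed ones, but are neither listed nor needed, are in the scene too. Several things have the shape of the bar; the one meant has the colours described above.

How it is judged:
On the way:
1. the bar has been rolled: turned more than 70 degrees about its axis while still short of the groove (angle between bar's own z axis and vertical above 1.22 rad and y of bar in the frame of rest below -0.02 m).
At the end, for the whole second after the job is handed in: The bar lies still in the groove: centre within 4 mm of the groove's middle line, 20 to 26 mm above the bench, axis within 0.06 rad of the groove, and its end within 4 mm of the stop plate (y of bar in the frame of rest between -0.004 and 0.004 m and z of bar in the frame of rest between 0.02 and 0.026 m and x of bar in the frame of rest between 0.001 and 0.008 m and angle between the x axis of bar and the x axis of rest, either way round below 0.06 rad and linear speed of bar below 0.02 m/s); the robot touches nothing.
It fails at once if the bar is lifted: its centre more than 40 mm above the bench, or more than 28 mm while still short of the ramp (height (world z) of bar above 0.04 m or (height (world z) of bar above 0.028 m and y of bar in the frame of rest below -0.11 m)).
It fails at once if the stub is moved more than 20 mm (distance of stub from where it was at the start of the episode above 0.02 m).
It fails at once if the hammer is moved more than 20 mm (distance of hammer from where it was at the start of the episode above 0.02 m).
It fails at once if the bowl is moved more than 20 mm (distance of bowl from where it was at the start of the episode above 0.02 m).
It fails at once if the punches is moved more than 20 mm (distance of punches from where it was at the start of the episode above 0.02 m).
It also fails if it takes over 45 s, if anything falls off the work surface, if the arm or the gripper's body presses on something with over 40 N, if the wrist force passes 120 N, or if a joint passes its speed limit or range.

## Working session

There is one attempt and no reset: what is moved stays moved. The work goes in short steps, Python scripts to look and compute and a shell command to move; the robot and the scene stay as the last step left them, time stands still between calls to the robot, and variables do not carry over. Pictures are saved under pics/ and viewed, at most 10 in all, crops included, and the job is handed in when it is done.

```bash
mkdir -p pics
python3 - <<'E'
from plant import ctrl
import cv2,numpy as np
np.set_printoptions(precision=4,suppress=True)
s=ctrl.read_state();print(s['t'],s['tool_pos'],s['ee_rot'],s['finger_gap'],ctrl.tcp_to_tips)
for n in("top","scene"):
    cv2.imwrite(f"pics/{n}0.png",ctrl.camera(n)[:,:,::-1]);print(n,ctrl.camera_info(n))
print(ctrl.camera_info("wrist"))
E
```

```text
0.0 [0.1954 0.567  0.2551] [[-0.9455  0.3257 -0.0007]
 [ 0.3257  0.9455 -0.0018]
 [ 0.0001 -0.002  -1.    ]] 0.08536482150569254 0.025
top {'fx': 458.6683992039383, 'fy': 458.6683992039383, 'cx': 317.2696111058768, 'cy': 248.69005952461453, 'position': array([0.3184, 0.0359, 1.08  ]), 'attitude': array([[-0.0502, -0.9776,  0.2045],
       [-0.9987,  0.0493, -0.0094],
       [-0.0009, -0.2047, -0.9788]])}
scene {'fx': 493.50633325159885, 'fy': 493.50633325159885, 'cx': 312.7278136056695, 'cy': 235.43241037067446, 'position': array([1.144 , 0.1579, 0.8004]), 'attitude': array([[-0.2254,  0.7476, -0.6247],
       [ 0.9743,  0.1698, -0.1483],
       [-0.0048, -0.6421, -0.7666]])}
{'fx': 359.9706083240455, 'fy': 359.9706083240455, 'cx': 318.51075679677285, 'cy': 236.17786801827742, 'mount': array([[ 0.0003, -0.9456, -0.3253,  0.0829],
       [ 1.    ,  0.0008, -0.0013,  0.0003],
       [ 0.0015, -0.3253,  0.9456, -0.1177],
       [ 0.    ,  0.    ,  0.    ,  1.    ]])}
```

View pics/top0.png

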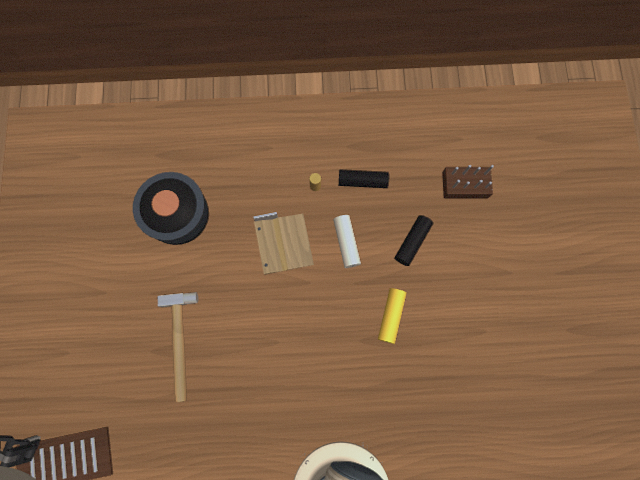

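View pics/scene0.png

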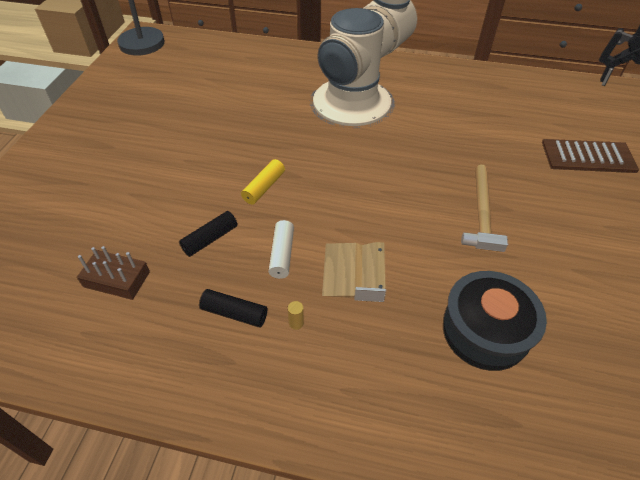

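The white/aluminium bar is at top px (347,240). The rest is to its left at (284,243) with the plate at its top end, and the stub is at (315,183). I'll enlarge that region to read the corners.

Run:
```python
import cv2
im=cv2.imread("pics/top0.png")[160:290,235:385]
cv2.imwrite("pics/crop0.png",cv2.resize(im,None,fx=4.6,fy=4.6,interpolation=cv2.INTER_CUBIC))
```

```text
(no output)
```

View pics/crop0.png

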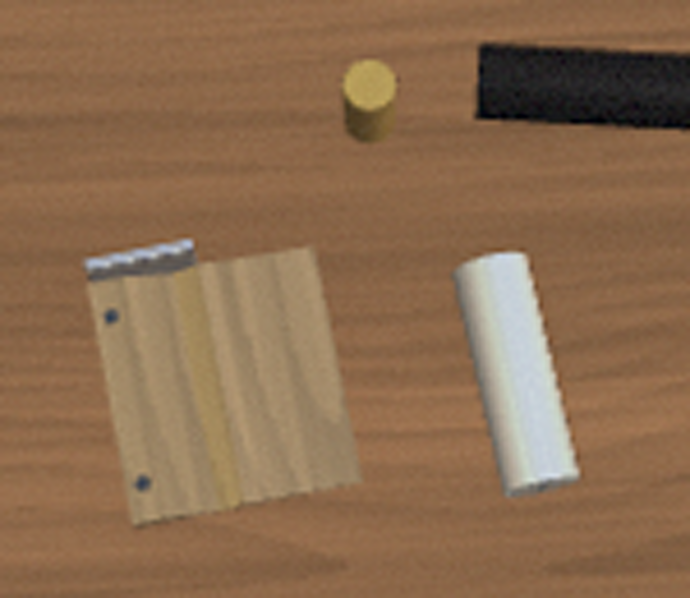

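```bash
cat > h.py <<'E'
from plant import ctrl
import numpy as np,cv2
np.set_printoptions(precision=4,suppress=True)
def ray(uv,z,K,p,R):
    d=R@np.array([(uv[0]-K['cx'])/K['fx'],(uv[1]-K['cy'])/K['fy'],1]);return p+d*(z-p[2])/d[2]
def top(uv,z):
    K=ctrl.camera_info('top');return ray(uv,z,K,K['position'],K['attitude'])
def crop(c,z): return top(((c[0]+.5)/4.6+235-.5,(c[1]+.5)/4.6+160-.5),z)
E
python3 - <<'E'
from h import *
P={k:crop(c,z) for k,c,z in[('f+',(313,247),0),('f-',(361,482),0),('b+',(88,280),.0136),('b-',(135,524),.0136),('l+',(203,263),.008),('l-',(243,503),.008),
('B1',(455,272),.02),('B2',(507,495),.02),('B3',(525,255),.02),('B4',(578,478),.02),('stub',(370,85),.055)]}
for k in P:print(k,P[k])
L=np.array([[.065,-.076],[-.065,-.076],[.065,.044],[-.065,.044],[.065,-.014],[-.065,-.014]])
W=np.array([P[k][:2] for k in('f+','f-','b+','b-','l+','l-')])
lc=L-L.mean(0);wc=W-W.mean(0)
th=np.arctan2((lc[:,0]*wc[:,1]-lc[:,1]*wc[:,0]).sum(),(lc*wc).sum());c,s=np.cos(th),np.sin(th);R=np.array([[c,-s],[s,c]])
o=W.mean(0)-R@L.mean(0);print('rest',o,np.degrees(th),'res',W-(L@R.T+o))
b=np.mean([P[k] for k in('B1','B2','B3','B4')],0)
for n,v in(('bar',b[:2]),('stub',P['stub'][:2])):print(n,v,'in rest',R.T@(v-o))
d=(P['B1']-P['B2']);d2=P['B3']-P['B4'];print('bar ang',np.degrees(np.arctan2(d[1],d[0])),np.degrees(np.arctan2(d2[1],d2[0])),np.linalg.norm(d))
E
```

```text
f+ [ 0.634   0.0567 -0.    ]
f- [0.5062 0.0374 0.    ]
b+ [0.6181 0.1748 0.0136]
b- [0.4879 0.1537 0.0136]
l+ [0.6259 0.1148 0.008 ]
l- [0.4969 0.0985 0.008 ]
B1 [ 0.611  -0.0169  0.02  ]
B2 [ 0.4923 -0.0365  0.02  ]
B3 [ 0.6183 -0.0538  0.02  ]
B4 [ 0.4992 -0.0732  0.02  ]
stub [0.7027 0.0227 0.055 ]
rest [0.5593 0.1212] 8.336462077049692 res [[-0.0006  0.0013]
 [ 0.0002  0.0008]
 [ 0.0009  0.0007]
 [-0.0007 -0.0016]
 [ 0.0003 -0.0019]
 [-0.0001  0.0006]]
bar [ 0.5552 -0.0451] in rest [-0.0282 -0.1639]
stub [0.7027 0.0227] in rest [ 0.1276 -0.1182]
bar ang 9.410941024149226 9.254404774538473 0.12031830872545118
```

The geometry checks out: rest residuals are under 2 mm, bar length is 120 mm, and the bar's +x end is 33 mm short of the plate. I'll turn the tool so that tool y = rest x and tool x = rest y, then travel high to a point behind the bar.

```bash
python3 -m handwheel '[{"wz":0.1045},{"wz":0.1045},{"wz":0.1045},{"wz":0.1045},{"wz":0.1045},{"wz":0.1045},{"wz":0.1045},{"wz":0.1045},{"wz":0.1045},{"wz":0.1045}]' 100
python3 -m handwheel '[{"tx":-0.12,"ty":0.0446},{"tx":-0.12,"ty":0.0446},{"tx":-0.12,"ty":0.0446},{"tx":-0.12,"ty":0.0446},{"tx":-0.12,"ty":0.0446},{"tx":-0.12,"ty":0.0446},{"tx":-0.12,"ty":0.0446},{"tx":-0.12,"ty":0.0446},{"tx":-0.12,"ty":0.0446},{"tx":-0.12,"ty":0.0446}]'
python3 -m handwheel '[{"tx":-0.12,"ty":0.0446},{"tx":-0.12,"ty":0.0446},{"tx":-0.12,"ty":0.0446},{"tx":-0.12,"ty":0.0446},{"tx":-0.12,"ty":0.0446},{"tx":-0.12,"ty":0.0446},{"tx":-0.12,"ty":0.0446},{"tx":-0.12,"ty":0.0446},{"tx":-0.12,"ty":0.0446},{"tx":-0.12,"ty":0.0446}]'
cat >> h.py <<'E'
th=np.radians(8.336);RR=np.array([[np.cos(th),-np.sin(th),0],[np.sin(th),np.cos(th),0],[0,0,1]]);O=np.array([.5593,.1212,0])
def rep():
    s=ctrl.read_state();print('t',s['t'],'tcp in rest',RR.T@(s['tool_pos']-O),'F rest',RR.T@s['ft_force'],'gap',s['finger_gap'])
    print(RR.T@s['ee_rot'])
E
python3 -c "from h import *;rep()"
```

```text
t 0.1 tcp in rest [-0.2955  0.4939  0.2553] F rest [ 0.2114 -0.3244 -0.0357] gap 0.08554475104523085
[[-0.8882  0.4594 -0.0009]
 [ 0.4594  0.8882 -0.0015]
 [ 0.0001 -0.0017 -1.    ]]invalid input at $[0]: expected keys tx, ty, tz, wx, wy, wz
invalid input at $[0]: expected keys tx, ty, tz, wx, wy, wz
invalid input at $[0]: expected keys tx, ty, tz, wx, wy, wz
```

```bash
python3 -m handwheel '[{"tx":0,"ty":0,"tz":0,"wx":0,"wy":0,"wz":0.1045},{"tx":0,"ty":0,"tz":0,"wx":0,"wy":0,"wz":0.1045},{"tx":0,"ty":0,"tz":0,"wx":0,"wy":0,"wz":0.1045},{"tx":0,"ty":0,"tz":0,"wx":0,"wy":0,"wz":0.1045},{"tx":0,"ty":0,"tz":0,"wx":0,"wy":0,"wz":0.1045},{"tx":0,"ty":0,"tz":0,"wx":0,"wy":0,"wz":0.1045},{"tx":0,"ty":0,"tz":0,"wx":0,"wy":0,"wz":0.1045},{"tx":0,"ty":0,"tz":0,"wx":0,"wy":0,"wz":0.1045},{"tx":0,"ty":0,"tz":0,"wx":0,"wy":0,"wz":0.1045},{"tx":0,"ty":0,"tz":0,"wx":0,"wy":0,"wz":0.1045}]' 100
python3 -m handwheel '[{"tx":-0.12,"ty":0.0446,"tz":0,"wx":0,"wy":0,"wz":0},{"tx":-0.12,"ty":0.0446,"tz":0,"wx":0,"wy":0,"wz":0},{"tx":-0.12,"ty":0.0446,"tz":0,"wx":0,"wy":0,"wz":0},{"tx":-0.12,"ty":0.0446,"tz":0,"wx":0,"wy":0,"wz":0},{"tx":-0.12,"ty":0.0446,"tz":0,"wx":0,"wy":0,"wz":0},{"tx":-0.12,"ty":0.0446,"tz":0,"wx":0,"wy":0,"wz":0},{"tx":-0.12,"ty":0.0446,"tz":0,"wx":0,"wy":0,"wz":0},{"tx":-0.12,"ty":0.0446,"tz":0,"wx":0,"wy":0,"wz":0},{"tx":-0.12,"ty":0.0446,"tz":0,"wx":0,"wy":0,"wz":0},{"tx":-0.12,"ty":0.0446,"tz":0,"wx":0,"wy":0,"wz":0}]'
python3 -c "from h import *;rep()"
```

```text
t: 0.93
tool_pos: [0.1954, 0.5671, 0.2556]
ee_rot: [[-0.139, 0.99, -0.0], [0.99, 0.139, -0.001], [-0.001, -0.001, -1.0]]
ft_force: [-0.9, 0.1, -0.9]
finger_gap: 0.0856
gripper_force: 0.0
t: 1.77
tool_pos: [0.38, 0.2286, 0.256]
ee_rot: [[-0.144, 0.99, -0.0], [0.99, 0.144, -0.0], [-0.0, -0.0, -1.0]]
ft_force: [-0.2, -0.1, -0.1]
finger_gap: 0.0854
gripper_force: 0.0
t 1.7667 tcp in rest [-0.1618  0.1322  0.256 ] F rest [-0.2077 -0.0325 -0.1381] gap 0.08539369161893236
[[ 0.0005  1.     -0.0002]
 [ 1.     -0.0005 -0.0001]
 [-0.0001 -0.0002 -1.    ]]
```

```bash
python3 -m handwheel '[{"tx":-0.12,"ty":0.0446,"tz":0,"wx":0,"wy":0,"wz":0},{"tx":-0.12,"ty":0.0446,"tz":0,"wx":0,"wy":0,"wz":0},{"tx":-0.12,"ty":0.0446,"tz":0,"wx":0,"wy":0,"wz":0},{"tx":-0.12,"ty":0.0446,"tz":0,"wx":0,"wy":0,"wz":0},{"tx":-0.12,"ty":0.0446,"tz":0,"wx":0,"wy":0,"wz":0},{"tx":-0.12,"ty":0.0446,"tz":0,"wx":0,"wy":0,"wz":0},{"tx":-0.12,"ty":0.0446,"tz":0,"wx":0,"wy":0,"wz":0},{"tx":-0.12,"ty":0.0446,"tz":0,"wx":0,"wy":0,"wz":0},{"tx":-0.12,"ty":0.0446,"tz":0,"wx":0,"wy":0,"wz":0},{"tx":-0.12,"ty":0.0446,"tz":0,"wx":0,"wy":0,"wz":0}]' >/dev/null
python3 -m handwheel '[{"tx":0,"ty":0,"tz":0.07,"wx":0,"wy":0,"wz":0},{"tx":0,"ty":0,"tz":0.07,"wx":0,"wy":0,"wz":0},{"tx":0,"ty":0,"tz":0.07,"wx":0,"wy":0,"wz":0},{"tx":0,"ty":0,"tz":0.07,"wx":0,"wy":0,"wz":0},{"tx":0,"ty":0,"tz":0.07,"wx":0,"wy":0,"wz":0},{"tx":0,"ty":0,"tz":0.07,"wx":0,"wy":0,"wz":0},{"tx":0,"ty":0,"tz":0.07,"wx":0,"wy":0,"wz":0},{"tx":0,"ty":0,"tz":0.07,"wx":0,"wy":0,"wz":0},{"tx":0,"ty":0,"tz":0.07,"wx":0,"wy":0,"wz":0},{"tx":0,"ty":0,"tz":0.07,"wx":0,"wy":0,"wz":0}]' >/dev/null
python3 - <<'E'
from h import *
rep()
im=ctrl.camera('scene')[:,:,::-1]; cv2.imwrite('pics/s1.png',cv2.resize(im[120:340,170:400],None,fx=2.7,fy=2.7,interpolation=cv2.INTER_CUBIC))
# where tips/TCP of both fingers project for hypothetical tip offsets
K=ctrl.camera_info('scene');s=ctrl.read_state()
for y in(-.05,.05):
  for off in(.012,.025):
    p=K['attitude'].T@(s['tool_pos']+s['ee_rot']@np.array([0,y,off])-K['position']);print(y,off,((K['fx']*p[0]/p[2]+K['cx']-170)*2.7,(K['fy']*p[1]/p[2]+K['cy']-120)*2.7))
E
```

```text
t 3.4333 tcp in rest [-0.0288 -0.2259  0.0447] F rest [ 0.048  -0.3637  0.0504] gap 0.08537376603928971
[[ 0.0008  1.     -0.0009]
 [ 1.     -0.0008  0.0003]
 [ 0.0003 -0.0009 -1.    ]]
-0.05 0.012 (np.float64(232.60141169256184), np.float64(282.1448559126676))
-0.05 0.025 (np.float64(234.22108695336894), np.float64(293.05403538668327))
0.05 0.012 (np.float64(211.14975407769006), np.float64(386.5095635308404))
0.05 0.025 (np.float64(213.09559106623587), np.float64(397.05404081945454))
```

View pics/s1.png

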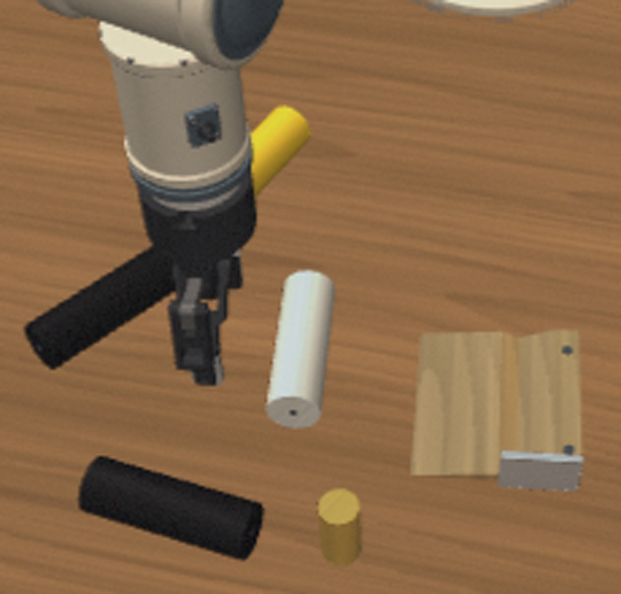

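The near fingertip ends at crop (210,384), so with the gripper open the tips are about 12 mm ahead of the TCP. The bar (300,350), stub (340,525) and rest are untouched. I'll lower the tips to 16 mm and start pushing gently.

```bash
python3 -m handwheel '[{"tx":0,"ty":0,"tz":0.028,"wx":0,"wy":0,"wz":0},{"tx":0,"ty":0,"tz":0.028,"wx":0,"wy":0,"wz":0},{"tx":0.015,"ty":0,"tz":0,"wx":0,"wy":0,"wz":0},{"tx":0.015,"ty":0,"tz":0,"wx":0,"wy":0,"wz":0},{"tx":0.015,"ty":0,"tz":0,"wx":0,"wy":0,"wz":0},{"tx":0.015,"ty":0,"tz":0,"wx":0,"wy":0,"wz":0},{"tx":0.015,"ty":0,"tz":0,"wx":0,"wy":0,"wz":0},{"tx":0.015,"ty":0,"tz":0,"wx":0,"wy":0,"wz":0},{"tx":0.015,"ty":0,"tz":0,"wx":0,"wy":0,"wz":0},{"tx":0.015,"ty":0,"tz":0,"wx":0,"wy":0,"wz":0}]' >/dev/null
python3 -c "from h import *;rep()"
python3 -m handwheel '[{"tx":0.015,"ty":0,"tz":0,"wx":0,"wy":0,"wz":0},{"tx":0.015,"ty":0,"tz":0,"wx":0,"wy":0,"wz":0},{"tx":0.015,"ty":0,"tz":0,"wx":0,"wy":0,"wz":0},{"tx":0.015,"ty":0,"tz":0,"wx":0,"wy":0,"wz":0},{"tx":0.015,"ty":0,"tz":0,"wx":0,"wy":0,"wz":0},{"tx":0.015,"ty":0,"tz":0,"wx":0,"wy":0,"wz":0},{"tx":0.015,"ty":0,"tz":0,"wx":0,"wy":0,"wz":0},{"tx":0.015,"ty":0,"tz":0,"wx":0,"wy":0,"wz":0},{"tx":0.015,"ty":0,"tz":0,"wx":0,"wy":0,"wz":0},{"tx":0.015,"ty":0,"tz":0,"wx":0,"wy":0,"wz":0}]' >/dev/null
python3 - <<'E'
from h import *
rep()
im=ctrl.camera('scene')[:,:,::-1]; cv2.imwrite('pics/s2.png',cv2.resize(im[120:340,170:400],None,fx=2.7,fy=2.7,interpolation=cv2.INTER_CUBIC))
E
```

```text
t 4.3167 tcp in rest [-0.0281 -0.1897  0.0299] F rest [ 0.1627 -0.878  -0.1733] gap 0.0853144786092859
[[ 0.0007  1.      0.0006]
 [ 1.     -0.0007 -0.0004]
 [-0.0004  0.0006 -1.    ]]
t 5.15 tcp in rest [-0.0282 -0.1446  0.0295] F rest [-0.0784 -1.4734  0.4399] gap 0.08558587064147181
[[ 0.0008  1.      0.    ]
 [ 1.     -0.0008 -0.    ]
 [-0.      0.     -1.    ]]
```

View pics/s2.png

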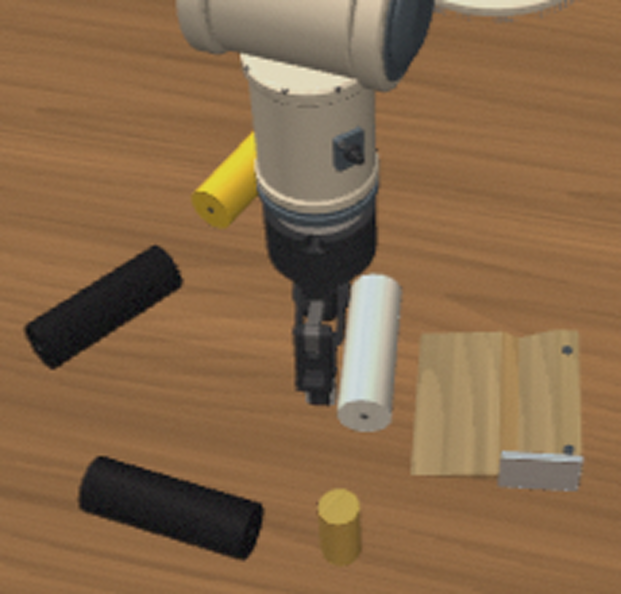

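The bar, end face at (365,415), rolls square ahead of the fingers. I'll keep going up the ramp.

```bash
python3 -m handwheel '[{"tx":0.015,"ty":0,"tz":0,"wx":0,"wy":0,"wz":0},{"tx":0.015,"ty":0,"tz":0,"wx":0,"wy":0,"wz":0},{"tx":0.015,"ty":0,"tz":0,"wx":0,"wy":0,"wz":0},{"tx":0.015,"ty":0,"tz":0,"wx":0,"wy":0,"wz":0},{"tx":0.015,"ty":0,"tz":0,"wx":0,"wy":0,"wz":0},{"tx":0.015,"ty":0,"tz":0,"wx":0,"wy":0,"wz":0},{"tx":0.015,"ty":0,"tz":0,"wx":0,"wy":0,"wz":0},{"tx":0.015,"ty":0,"tz":0,"wx":0,"wy":0,"wz":0},{"tx":0.015,"ty":0,"tz":0,"wx":0,"wy":0,"wz":0},{"tx":0.015,"ty":0,"tz":0,"wx":0,"wy":0,"wz":0}]' >/dev/null
python3 -c "from h import *;rep()"
python3 -m handwheel '[{"tx":0.012,"ty":0,"tz":0,"wx":0,"wy":0,"wz":0},{"tx":0.012,"ty":0,"tz":0,"wx":0,"wy":0,"wz":0},{"tx":0.012,"ty":0,"tz":0,"wx":0,"wy":0,"wz":0},{"tx":0.012,"ty":0,"tz":0,"wx":0,"wy":0,"wz":0},{"tx":0.012,"ty":0,"tz":0,"wx":0,"wy":0,"wz":0},{"tx":0.012,"ty":0,"tz":0,"wx":0,"wy":0,"wz":0},{"tx":0.012,"ty":0,"tz":0,"wx":0,"wy":0,"wz":0},{"tx":0.012,"ty":0,"tz":0,"wx":0,"wy":0,"wz":0},{"tx":0.012,"ty":0,"tz":0,"wx":0,"wy":0,"wz":0},{"tx":0.012,"ty":0,"tz":0,"wx":0,"wy":0,"wz":0}]' >/dev/null
python3 - <<'E'
from h import *
rep()
im=ctrl.camera('scene')[:,:,::-1]; cv2.imwrite('pics/s3.png',cv2.resize(im[120:340,170:400],None,fx=2.7,fy=2.7,interpolation=cv2.INTER_CUBIC))
E
```

```text
t 6.0333 tcp in rest [-0.0278 -0.1005  0.0302] F rest [-0.775  -4.3128  3.5801] gap 0.08558123347218254
[[ 0.0011  1.      0.0013]
 [ 1.     -0.0011 -0.0017]
 [-0.0017  0.0013 -1.    ]]
t 6.8667 tcp in rest [-0.0282 -0.0637  0.0294] F rest [-0.6488 -4.2559  2.0466] gap 0.08549731436332372
[[ 0.0008  1.     -0.0001]
 [ 1.     -0.0008 -0.    ]
 [-0.     -0.0001 -1.    ]]
```

View pics/s3.png

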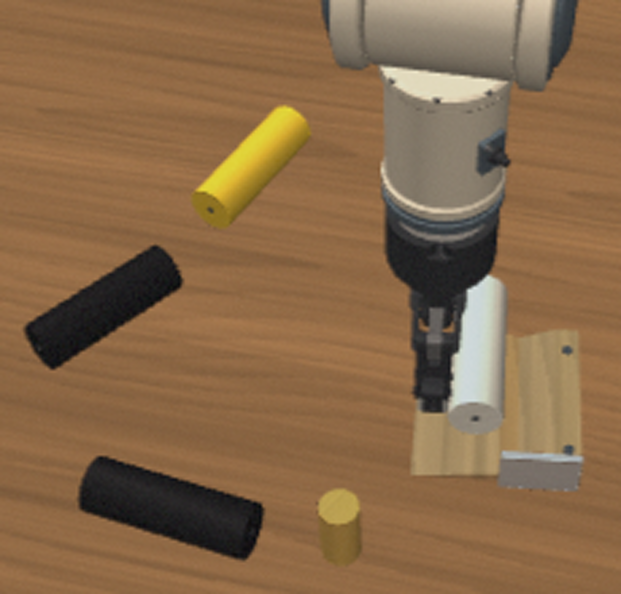

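The bar is on the ramp just before the lip, clear of the plate, with its end at (475,415). I'll go over the lip slowly.

```bash
python3 -m handwheel '[{"tx":0.009,"ty":0,"tz":0,"wx":0,"wy":0,"wz":0},{"tx":0.009,"ty":0,"tz":0,"wx":0,"wy":0,"wz":0},{"tx":0.009,"ty":0,"tz":0,"wx":0,"wy":0,"wz":0},{"tx":0.009,"ty":0,"tz":0,"wx":0,"wy":0,"wz":0},{"tx":0.009,"ty":0,"tz":0,"wx":0,"wy":0,"wz":0},{"tx":0.009,"ty":0,"tz":0,"wx":0,"wy":0,"wz":0},{"tx":0.009,"ty":0,"tz":0,"wx":0,"wy":0,"wz":0},{"tx":0.009,"ty":0,"tz":0,"wx":0,"wy":0,"wz":0},{"tx":0.009,"ty":0,"tz":0,"wx":0,"wy":0,"wz":0},{"tx":0,"ty":0,"tz":0,"wx":0,"wy":0,"wz":0}]' >/dev/null
python3 - <<'E'
from h import *
rep()
im=ctrl.camera('scene')[:,:,::-1]; cv2.imwrite('pics/s4.png',cv2.resize(im[180:320,270:400],None,fx=4.2,fy=4.2,interpolation=cv2.INTER_CUBIC))
E
```

```text
t 7.75 tcp in rest [-0.0284 -0.0389  0.0291] F rest [-0.479   0.2455  0.5265] gap 0.08513988143247363
[[ 0.0001  1.     -0.0007]
 [ 1.     -0.0001  0.0008]
 [ 0.0008 -0.0007 -1.    ]]
```

View pics/s4.png

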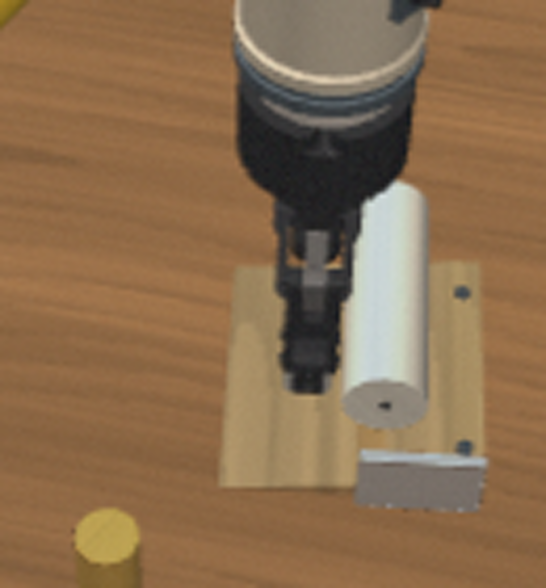

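The bar has dropped into the groove (end face at (385,400), plate at (420,480)), and the force is about zero. Next: back off, lift, shut the fingers, and come down behind the bar's −x end.

```bash
python3 -m handwheel '[{"tx":-0.05,"ty":0,"tz":0,"wx":0,"wy":0,"wz":0},{"tx":-0.05,"ty":0,"tz":0,"wx":0,"wy":0,"wz":0},{"tx":0,"ty":0,"tz":-0.1,"wx":0,"wy":0,"wz":0},{"tx":0,"ty":0,"tz":-0.1,"wx":0,"wy":0,"wz":0},{"tx":0,"ty":0,"tz":-0.1,"wx":0,"wy":0,"wz":0},{"tx":0.046,"ty":-0.067,"tz":0,"wx":0,"wy":0,"wz":0},{"tx":0.046,"ty":-0.067,"tz":0,"wx":0,"wy":0,"wz":0},{"tx":0.046,"ty":-0.067,"tz":0,"wx":0,"wy":0,"wz":0},{"tx":0.046,"ty":-0.067,"tz":0,"wx":0,"wy":0,"wz":0},{"tx":0.046,"ty":-0.067,"tz":0,"wx":0,"wy":0,"wz":0}]' >/dev/null
python3 -m handwheel '[{"tx":0,"ty":0,"tz":0,"wx":0,"wy":0,"wz":0},{"tx":0,"ty":0,"tz":0,"wx":0,"wy":0,"wz":0},{"tx":0,"ty":0,"tz":0,"wx":0,"wy":0,"wz":0},{"tx":0,"ty":0,"tz":0,"wx":0,"wy":0,"wz":0},{"tx":0,"ty":0,"tz":0,"wx":0,"wy":0,"wz":0},{"tx":0,"ty":0,"tz":0,"wx":0,"wy":0,"wz":0},{"tx":0,"ty":0,"tz":0,"wx":0,"wy":0,"wz":0},{"tx":0,"ty":0,"tz":0,"wx":0,"wy":0,"wz":0},{"tx":0,"ty":0,"tz":0,"wx":0,"wy":0,"wz":0},{"tx":0,"ty":0,"tz":0,"wx":0,"wy":0,"wz":0}]' 0 >/dev/null
python3 - <<'E'
from h import *
rep()
im=ctrl.camera('scene')[:,:,::-1]; cv2.imwrite('pics/s5.png',cv2.resize(im[140:320,260:400],None,fx=3.3,fy=3.3,interpolation=cv2.INTER_CUBIC))
E
```

```text
t 9.4667 tcp in rest [-0.1286 -0.0008  0.1194] F rest [-0.1551  0.5178  0.1998] gap 2.409635678874389e-05
[[ 0.001   1.     -0.0001]
 [ 1.     -0.001   0.    ]
 [ 0.     -0.0001 -1.    ]]
```

View pics/s5.png

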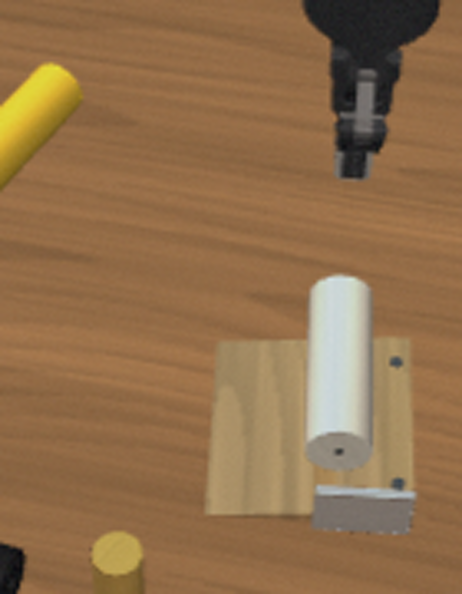

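The bar is seated in the groove (end face centre (338,451)) about 25–30 mm short of the plate, and the shut fingers are clear behind its other end. I'll descend and begin the endwise push.

```bash
python3 -m handwheel '[{"tx":0,"ty":0,"tz":0.052,"wx":0,"wy":0,"wz":0},{"tx":0,"ty":0,"tz":0.052,"wx":0,"wy":0,"wz":0},{"tx":0,"ty":0,"tz":0.052,"wx":0,"wy":0,"wz":0},{"tx":0,"ty":0,"tz":0.052,"wx":0,"wy":0,"wz":0},{"tx":0,"ty":0,"tz":0.052,"wx":0,"wy":0,"wz":0},{"tx":0,"ty":0,"tz":0,"wx":0,"wy":0,"wz":0},{"tx":0,"ty":0.015,"tz":0,"wx":0,"wy":0,"wz":0},{"tx":0,"ty":0.015,"tz":0,"wx":0,"wy":0,"wz":0},{"tx":0,"ty":0.015,"tz":0,"wx":0,"wy":0,"wz":0},{"tx":0,"ty":0.015,"tz":0,"wx":0,"wy":0,"wz":0}]' >/dev/null
python3 - <<'E'
from h import *
rep()
K=ctrl.camera_info('scene')
for uv,z in(((362.4,276.7),.0236),((366.7,193.9),.094)):
    p=ray(uv,z,K,K['position'],K['attitude']);print(RR.T@(p-O))
E
python3 -m handwheel '[{"tx":0,"ty":0.01,"tz":0,"wx":0,"wy":0,"wz":0},{"tx":0,"ty":0.01,"tz":0,"wx":0,"wy":0,"wz":0},{"tx":0,"ty":0.01,"tz":0,"wx":0,"wy":0,"wz":0},{"tx":0,"ty":0.01,"tz":0,"wx":0,"wy":0,"wz":0},{"tx":0,"ty":0.01,"tz":0,"wx":0,"wy":0,"wz":0},{"tx":0,"ty":0.01,"tz":0,"wx":0,"wy":0,"wz":0},{"tx":0,"ty":0.01,"tz":0,"wx":0,"wy":0,"wz":0},{"tx":0,"ty":0.01,"tz":0,"wx":0,"wy":0,"wz":0},{"tx":0,"ty":0.01,"tz":0,"wx":0,"wy":0,"wz":0},{"tx":0,"ty":0,"tz":0,"wx":0,"wy":0,"wz":0}]' >/dev/null
python3 -c "from h import *;rep()"
```

```text
t 10.35 tcp in rest [-0.1092 -0.0007  0.0429] F rest [ 0.2205 -0.4347 -0.0246] gap 0.00022138810596092627
[[ 0.0008  1.      0.0024]
 [ 1.     -0.0008 -0.    ]
 [-0.      0.0024 -1.    ]]
[ 0.0312 -0.0019  0.0236]
[-0.1224 -0.0011  0.094 ]
t 11.1833 tcp in rest [-0.0837 -0.0006  0.0416] F rest [-1.9709  0.9031  1.5887] gap 0.00033965721871681895
[[ 0.0007  1.     -0.001 ]
 [ 1.     -0.0007  0.0002]
 [ 0.0002 -0.001  -1.    ]]
```

```bash
python3 -m handwheel '[{"tx":0,"ty":0.005,"tz":0,"wx":0,"wy":0,"wz":0},{"tx":0,"ty":0.005,"tz":0,"wx":0,"wy":0,"wz":0},{"tx":0,"ty":0.005,"tz":0,"wx":0,"wy":0,"wz":0},{"tx":0,"ty":0.005,"tz":0,"wx":0,"wy":0,"wz":0},{"tx":0,"ty":0.005,"tz":0,"wx":0,"wy":0,"wz":0},{"tx":0,"ty":0.005,"tz":0,"wx":0,"wy":0,"wz":0},{"tx":0,"ty":0.005,"tz":0,"wx":0,"wy":0,"wz":0},{"tx":0,"ty":0.005,"tz":0,"wx":0,"wy":0,"wz":0},{"tx":0,"ty":0,"tz":0,"wx":0,"wy":0,"wz":0},{"tx":0,"ty":0,"tz":0,"wx":0,"wy":0,"wz":0}]' >/dev/null
python3 - <<'E'
from h import *
rep()
im=ctrl.camera('scene')[:,:,::-1]; cv2.imwrite('pics/s6.png',cv2.resize(im[180:320,300:400],None,fx=4.2,fy=4.2,interpolation=cv2.INTER_CUBIC))
E
```

```text
t 12.0167 tcp in rest [-0.0719 -0.0006  0.0415] F rest [-5.0095  1.3715  3.466 ] gap -0.00037962044512677415
[[ 0.0007  1.     -0.0008]
 [ 1.     -0.0007  0.0003]
 [ 0.0003 -0.0008 -1.    ]]
```

View pics/s6.png

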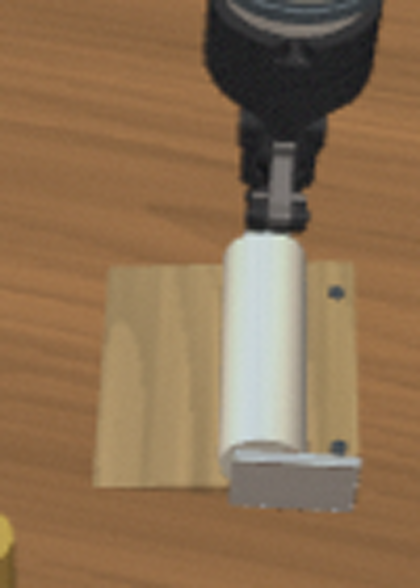

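The bar's far end is now just behind the plate's top edge, with a push of about 5 N. I'll continue in small steps until the force rises.

```bash
python3 -m handwheel '[{"tx":0,"ty":0.004,"tz":0,"wx":0,"wy":0,"wz":0},{"tx":0,"ty":0.004,"tz":0,"wx":0,"wy":0,"wz":0},{"tx":0,"ty":0,"tz":0,"wx":0,"wy":0,"wz":0},{"tx":0,"ty":0,"tz":0,"wx":0,"wy":0,"wz":0},{"tx":0,"ty":0,"tz":0,"wx":0,"wy":0,"wz":0},{"tx":0,"ty":0,"tz":0,"wx":0,"wy":0,"wz":0},{"tx":0,"ty":0,"tz":0,"wx":0,"wy":0,"wz":0},{"tx":0,"ty":0,"tz":0,"wx":0,"wy":0,"wz":0},{"tx":0,"ty":0,"tz":0,"wx":0,"wy":0,"wz":0},{"tx":0,"ty":0,"tz":0,"wx":0,"wy":0,"wz":0}]' >/dev/null
python3 -c "from h import *;rep()"
```

```text
t 12.9 tcp in rest [-0.07   -0.0007  0.0414] F rest [-6.9648  1.3223  5.163 ] gap -0.00043818853649372374
[[ 0.0007  1.     -0.0019]
 [ 1.     -0.0007  0.0002]
 [ 0.0002 -0.0019 -1.    ]]
```

```bash
python3 -m handwheel '[{"tx":0,"ty":0.004,"tz":0,"wx":0,"wy":0,"wz":0},{"tx":0,"ty":0.004,"tz":0,"wx":0,"wy":0,"wz":0},{"tx":0,"ty":0,"tz":0,"wx":0,"wy":0,"wz":0},{"tx":0,"ty":0,"tz":0,"wx":0,"wy":0,"wz":0},{"tx":0,"ty":0,"tz":0,"wx":0,"wy":0,"wz":0},{"tx":0,"ty":0,"tz":0,"wx":0,"wy":0,"wz":0},{"tx":0,"ty":0,"tz":0,"wx":0,"wy":0,"wz":0},{"tx":0,"ty":0,"tz":0,"wx":0,"wy":0,"wz":0},{"tx":0,"ty":0,"tz":0,"wx":0,"wy":0,"wz":0},{"tx":0,"ty":0,"tz":0,"wx":0,"wy":0,"wz":0}]' >/dev/null
python3 -c "from h import *;rep()"
```

```text
t 13.7333 tcp in rest [-0.0698 -0.0006  0.0414] F rest [-18.9658   1.4053  11.5556] gap -0.0001817002123555607
[[ 0.0006  1.     -0.0076]
 [ 1.     -0.0006  0.0001]
 [ 0.0001 -0.0076 -1.    ]]
```

The force has risen to 19 N with no advance, so the bar is against the plate. I'll back off, lift, and check.

```bash
python3 -m handwheel '[{"tx":0,"ty":-0.01,"tz":0,"wx":0,"wy":0,"wz":0},{"tx":0,"ty":-0.03,"tz":0,"wx":0,"wy":0,"wz":0},{"tx":0,"ty":-0.06,"tz":0,"wx":0,"wy":0,"wz":0},{"tx":0,"ty":-0.06,"tz":0,"wx":0,"wy":0,"wz":0},{"tx":0,"ty":0,"tz":-0.1,"wx":0,"wy":0,"wz":0},{"tx":0,"ty":0,"tz":-0.1,"wx":0,"wy":0,"wz":0},{"tx":0,"ty":0,"tz":-0.1,"wx":0,"wy":0,"wz":0},{"tx":0,"ty":0,"tz":-0.1,"wx":0,"wy":0,"wz":0},{"tx":0,"ty":0,"tz":0,"wx":0,"wy":0,"wz":0},{"tx":0,"ty":0,"tz":0,"wx":0,"wy":0,"wz":0}]' >/dev/null
python3 - <<'E'
from h import *
rep()
im=ctrl.camera('scene')[:,:,::-1]; cv2.imwrite('pics/s7.png',cv2.resize(im[200:330,270:400],None,fx=4.6,fy=4.6,interpolation=cv2.INTER_CUBIC))
E
```

```text
t 14.5667 tcp in rest [-0.1132 -0.0009  0.164 ] F rest [ 0.0387 -0.1341 -0.7127] gap -5.499555983188221e-05
[[ 0.001   1.      0.0064]
 [ 1.     -0.001  -0.0003]
 [-0.0003  0.0064 -1.    ]]
```

View pics/s7.png

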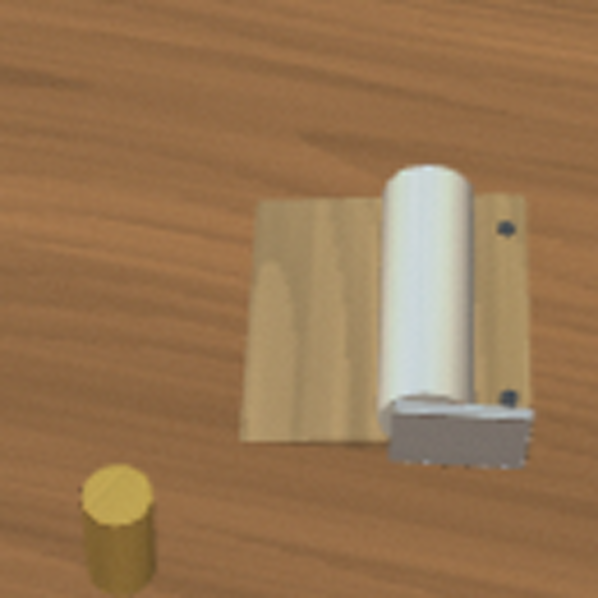

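The bar lies in the groove against the plate (near end (428,166), plate top edge (460,405)), and the stub is undisturbed. One numeric check before handing in.

Run:
```python
from h import *
K=ctrl.camera_info('scene')
for n,c,z in(('bar -x top edge',(428,165),.0436),('bar +x top edge',(430,394),.0436),('plate top near-edge',(395,401),.038)):
    p=ray((c[0]/4.6+270-.4,c[1]/4.6+200-.4),z,K,K['position'],K['attitude']);print(n,RR.T@(p-O))
```

```text
bar -x top edge [-0.0553 -0.0044  0.0436]
bar +x top edge [ 0.0646 -0.0015  0.0436]
plate top near-edge [ 0.0652 -0.0152  0.038 ]
```

The bar's ends measure −55.3 and +64.6 mm in the rest frame, so its centre is at about +4.7 mm, against the stop.

```bash
python3 -c "from plant import ctrl;print(ctrl.job_done())"
```

```text
the job is handed in; nothing more can be done
None
```

The bar was rolled up the ramp into the V-groove and pushed against the stop plate (centre measured at about x = +4.7 mm, target +5 mm), the other things were left alone, and the job was handed in at about 15 s; no verdict was returned.

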